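Refill the bench rack in order from the carry board

TASK

Move the four containers from the cups on the plywood carry board into the blue rack, one upright in each bay, keeping their working order: reading the board from left to right as the robot sees it, the leftmost container goes into the bay next to the brass knob, the next one beside it, and so on to the rightmost in the bay next to the black knob. Depending on the end at which the brass knob sits, the row thus comes out the same way round or reversed; never tip a container over.

Things in the scene. Friction and masses are not known exactly. Their poses are not given: they have to be found in the camera images.
- blue_bottle: Blue bottle with a black screw cap. Body 42 mm in diameter, straight up to 53 mm, then a shoulder narrowing to the cap (22 mm in diameter, from 71 to 85 mm, the top). About 90 g. Origin: centre of its underside, z up its axis; round, so its yaw means nothing. At the start it stands in a grey cup on the carry board.
- red_cap_bottle: White bottle with a red screw cap. Body 34 mm in diameter, straight up to 48 mm, then a shoulder narrowing to the cap (18 mm in diameter, from 65 to 78 mm, the top). About 90 g. Origin: centre of its underside, z up its axis; round, so its yaw means nothing. At the start it stands in a grey cup on the carry board.
- green_bottle: Green bottle with a black screw cap, the biggest. Body 52 mm in diameter, straight up to 62 mm, then a shoulder narrowing to the cap (28 mm in diameter, from 83 to 100 mm, the top). About 90 g. Origin: centre of its underside, z up its axis; round, so its yaw means nothing. At the start it stands in a grey cup on the carry board.
- canister: Small black canister with a grey lid. Body 31 mm in diameter up to 40 mm, lid 34 mm in diameter from 40 to 47 mm, the top. About 30 g. (An all-black canister without grey lid stands elsewhere on the bench and is no part of the job.) Origin: centre of its underside, z up its axis; round, so its yaw means nothing. At the start it stands in a grey cup on the carry board.
- cup_blue_bottle: Low grey cup fixed on the 36 mm high plywood carry board; the blue bottle stands in it at the start (all 4 look alike). Inside 61 mm wide, rim 10 mm high, inner floor 3 mm above its origin. Origin: centre of its underside, z up; y along the row, to the left as the robot sees it, x across it. The cups stand in a straight row, 74 mm apart; a white tin is fixed beyond the right-hand one.
- cup_red_cap_bottle: Low grey cup fixed on the 36 mm high plywood carry board; the red-capped white bottle stands in it at the start (all 4 look alike). Inside 61 mm wide, rim 10 mm high, inner floor 3 mm above its origin. Origin: centre of its underside, z up; y along the row, to the left as the robot sees it, x across it. The cups stand in a straight row, 74 mm apart; a white tin is fixed beyond the right-hand one.
- cup_green_bottle: Low grey cup fixed on the 36 mm high plywood carry board; the green bottle stands in it at the start (all 4 look alike). Inside 61 mm wide, rim 10 mm high, inner floor 3 mm above its origin. Origin: centre of its underside, z up; y along the row, to the left as the robot sees it, x across it. The cups stand in a straight row, 74 mm apart; a white tin is fixed beyond the right-hand one.
- cup_canister: Low grey cup fixed on the 36 mm high plywood carry board; the grey-lidded canister stands in it at the start (all 4 look alike). Inside 61 mm wide, rim 10 mm high, inner floor 3 mm above its origin. Origin: centre of its underside, z up; y along the row, to the left as the robot sees it, x across it. The cups stand in a straight row, 74 mm apart; a white tin is fixed beyond the right-hand one.
- bench_rack: Fixed blue rack on a 32 mm wooden plinth, 78 mm across (x), 300 mm long (y), walls 21 mm high, with four dark-floored bays in a row. Origin: centre of its metal underside, on the plinth; y along the row, to the robot's left. Bay centres: y = +111, +37, -37, -111 mm, x = 0; each bay 70 mm square inside, floor 5 mm above the origin, walls 4 mm. On a tab at each end is a knob, one brass, one black.
- brass_knob: Fixed brass knob, 20 mm in diameter and 24 mm high, on the tab at the left or right end of the blue rack, 162 mm from the rack's middle; the other end carries a black knob. Origin: centre of its underside, 40 mm above the bench.
Not all that is in view belongs to the job. What is shaped like the blue_bottle but pink or purple is not meant.

How it is judged (in metres and radians):
At the end, for the whole second after the job is handed in: Each container stands upright (0.15 rad), at rest, on the floor of its own bay of the blue rack (within 22 mm of its centre each way, base within 7 mm of the floor): the one that stood leftmost on the board next to the brass knob, then in order to the rightmost next to the black knob (((y of each of cup_red_cap_bottle, cup_green_bottle, cup_canister in the frame of cup_blue_bottle below 0.037 m and y of brass_knob in the frame of bench_rack above 0 m and y of blue_bottle in the frame of bench_rack between 0.089 and 0.133 m) or (y of each of cup_red_cap_bottle, cup_green_bottle, cup_canister in the frame of cup_blue_bottle below 0.037 m and y of brass_knob in the frame of bench_rack below 0 m and y of blue_bottle in the frame of bench_rack between -0.133 and -0.089 m) or (y of any of cup_red_cap_bottle, cup_green_bottle, cup_canister in the frame of cup_blue_bottle above 0.037 m and y of each of cup_red_cap_bottle, cup_green_bottle, cup_canister in the frame of cup_blue_bottle below 0.111 m and y of brass_knob in the frame of bench_rack above 0 m and y of blue_bottle in the frame of bench_rack between 0.015 and 0.059 m) or (y of any of cup_red_cap_bottle, cup_green_bottle, cup_canister in the frame of cup_blue_bottle above 0.037 m and y of each of cup_red_cap_bottle, cup_green_bottle, cup_canister in the frame of cup_blue_bottle below 0.111 m and y of brass_knob in the frame of bench_rack below 0 m and y of blue_bottle in the frame of bench_rack between -0.059 and -0.015 m) or (y of any of cup_red_cap_bottle, cup_green_bottle, cup_canister in the frame of cup_blue_bottle above 0.111 m and y of each of cup_red_cap_bottle, cup_green_bottle, cup_canister in the frame of cup_blue_bottle below 0.185 m and y of brass_knob in the frame of bench_rack above 0 m and y of blue_bottle in the frame of bench_rack between -0.059 and -0.015 m) or (y of any of cup_red_cap_bottle, cup_green_bottle, cup_canister in the frame of cup_blue_bottle above 0.111 m and y of each of cup_red_cap_bottle, cup_green_bottle, cup_canister in the frame of cup_blue_bottle below 0.185 m and y of brass_knob in the frame of bench_rack below 0 m and y of blue_bottle in the frame of bench_rack between 0.015 and 0.059 m) or (y of any of cup_red_cap_bottle, cup_green_bottle, cup_canister in the frame of cup_blue_bottle above 0.185 m and y of brass_knob in the frame of bench_rack above 0 m and y of blue_bottle in the frame of bench_rack between -0.133 and -0.089 m) or (y of any of cup_red_cap_bottle, cup_green_bottle, cup_canister in the frame of cup_blue_bottle above 0.185 m and y of brass_knob in the frame of bench_rack below 0 m and y of blue_bottle in the frame of bench_rack between 0.089 and 0.133 m)) and x of blue_bottle in the frame of bench_rack between -0.022 and 0.022 m and z of each of blue_bottle, red_cap_bottle, green_bottle, canister in the frame of bench_rack below 0.012 m and angle between each of blue_bottle, red_cap_bottle, green_bottle, canister's own z axis and vertical below 0.15 rad and linear speed of each of blue_bottle, red_cap_bottle, green_bottle, canister below 0.02 m/s and angular speed of each of blue_bottle, red_cap_bottle, green_bottle, canister below 0.2 rad/s and ((y of each of cup_blue_bottle, cup_green_bottle, cup_canister in the frame of cup_red_cap_bottle below 0.037 m and y of brass_knob in the frame of bench_rack above 0 m and y of red_cap_bottle in the frame of bench_rack between 0.089 and 0.133 m) or (y of each of cup_blue_bottle, cup_green_bottle, cup_canister in the frame of cup_red_cap_bottle below 0.037 m and y of brass_knob in the frame of bench_rack below 0 m and y of red_cap_bottle in the frame of bench_rack between -0.133 and -0.089 m) or (y of any of cup_blue_bottle, cup_green_bottle, cup_canister in the frame of cup_red_cap_bottle above 0.037 m and y of each of cup_blue_bottle, cup_green_bottle, cup_canister in the frame of cup_red_cap_bottle below 0.111 m and y of brass_knob in the frame of bench_rack above 0 m and y of red_cap_bottle in the frame of bench_rack between 0.015 and 0.059 m) or (y of any of cup_blue_bottle, cup_green_bottle, cup_canister in the frame of cup_red_cap_bottle above 0.037 m and y of each of cup_blue_bottle, cup_green_bottle, cup_canister in the frame of cup_red_cap_bottle below 0.111 m and y of brass_knob in the frame of bench_rack below 0 m and y of red_cap_bottle in the frame of bench_rack between -0.059 and -0.015 m) or (y of any of cup_blue_bottle, cup_green_bottle, cup_canister in the frame of cup_red_cap_bottle above 0.111 m and y of each of cup_blue_bottle, cup_green_bottle, cup_canister in the frame of cup_red_cap_bottle below 0.185 m and y of brass_knob in the frame of bench_rack above 0 m and y of red_cap_bottle in the frame of bench_rack between -0.059 and -0.015 m) or (y of any of cup_blue_bottle, cup_green_bottle, cup_canister in the frame of cup_red_cap_bottle above 0.111 m and y of each of cup_blue_bottle, cup_green_bottle, cup_canister in the frame of cup_red_cap_bottle below 0.185 m and y of brass_knob in the frame of bench_rack below 0 m and y of red_cap_bottle in the frame of bench_rack between 0.015 and 0.059 m) or (y of any of cup_blue_bottle, cup_green_bottle, cup_canister in the frame of cup_red_cap_bottle above 0.185 m and y of brass_knob in the frame of bench_rack above 0 m and y of red_cap_bottle in the frame of bench_rack between -0.133 and -0.089 m) or (y of any of cup_blue_bottle, cup_green_bottle, cup_canister in the frame of cup_red_cap_bottle above 0.185 m and y of brass_knob in the frame of bench_rack below 0 m and y of red_cap_bottle in the frame of bench_rack between 0.089 and 0.133 m)) and x of red_cap_bottle in the frame of bench_rack between -0.022 and 0.022 m and ((y of each of cup_blue_bottle, cup_red_cap_bottle, cup_canister in the frame of cup_green_bottle below 0.037 m and y of brass_knob in the frame of bench_rack above 0 m and y of green_bottle in the frame of bench_rack between 0.089 and 0.133 m) or (y of each of cup_blue_bottle, cup_red_cap_bottle, cup_canister in the frame of cup_green_bottle below 0.037 m and y of brass_knob in the frame of bench_rack below 0 m and y of green_bottle in the frame of bench_rack between -0.133 and -0.089 m) or (y of any of cup_blue_bottle, cup_red_cap_bottle, cup_canister in the frame of cup_green_bottle above 0.037 m and y of each of cup_blue_bottle, cup_red_cap_bottle, cup_canister in the frame of cup_green_bottle below 0.111 m and y of brass_knob in the frame of bench_rack above 0 m and y of green_bottle in the frame of bench_rack between 0.015 and 0.059 m) or (y of any of cup_blue_bottle, cup_red_cap_bottle, cup_canister in the frame of cup_green_bottle above 0.037 m and y of each of cup_blue_bottle, cup_red_cap_bottle, cup_canister in the frame of cup_green_bottle below 0.111 m and y of brass_knob in the frame of bench_rack below 0 m and y of green_bottle in the frame of bench_rack between -0.059 and -0.015 m) or (y of any of cup_blue_bottle, cup_red_cap_bottle, cup_canister in the frame of cup_green_bottle above 0.111 m and y of each of cup_blue_bottle, cup_red_cap_bottle, cup_canister in the frame of cup_green_bottle below 0.185 m and y of brass_knob in the frame of bench_rack above 0 m and y of green_bottle in the frame of bench_rack between -0.059 and -0.015 m) or (y of any of cup_blue_bottle, cup_red_cap_bottle, cup_canister in the frame of cup_green_bottle above 0.111 m and y of each of cup_blue_bottle, cup_red_cap_bottle, cup_canister in the frame of cup_green_bottle below 0.185 m and y of brass_knob in the frame of bench_rack below 0 m and y of green_bottle in the frame of bench_rack between 0.015 and 0.059 m) or (y of any of cup_blue_bottle, cup_red_cap_bottle, cup_canister in the frame of cup_green_bottle above 0.185 m and y of brass_knob in the frame of bench_rack above 0 m and y of green_bottle in the frame of bench_rack between -0.133 and -0.089 m) or (y of any of cup_blue_bottle, cup_red_cap_bottle, cup_canister in the frame of cup_green_bottle above 0.185 m and y of brass_knob in the frame of bench_rack below 0 m and y of green_bottle in the frame of bench_rack between 0.089 and 0.133 m)) and x of green_bottle in the frame of bench_rack between -0.022 and 0.022 m and ((y of each of cup_blue_bottle, cup_red_cap_bottle, cup_green_bottle in the frame of cup_canister below 0.037 m and y of brass_knob in the frame of bench_rack above 0 m and y of canister in the frame of bench_rack between 0.089 and 0.133 m) or (y of each of cup_blue_bottle, cup_red_cap_bottle, cup_green_bottle in the frame of cup_canister below 0.037 m and y of brass_knob in the frame of bench_rack below 0 m and y of canister in the frame of bench_rack between -0.133 and -0.089 m) or (y of any of cup_blue_bottle, cup_red_cap_bottle, cup_green_bottle in the frame of cup_canister above 0.037 m and y of each of cup_blue_bottle, cup_red_cap_bottle, cup_green_bottle in the frame of cup_canister below 0.111 m and y of brass_knob in the frame of bench_rack above 0 m and y of canister in the frame of bench_rack between 0.015 and 0.059 m) or (y of any of cup_blue_bottle, cup_red_cap_bottle, cup_green_bottle in the frame of cup_canister above 0.037 m and y of each of cup_blue_bottle, cup_red_cap_bottle, cup_green_bottle in the frame of cup_canister below 0.111 m and y of brass_knob in the frame of bench_rack below 0 m and y of canister in the frame of bench_rack between -0.059 and -0.015 m) or (y of any of cup_blue_bottle, cup_red_cap_bottle, cup_green_bottle in the frame of cup_canister above 0.111 m and y of each of cup_blue_bottle, cup_red_cap_bottle, cup_green_bottle in the frame of cup_canister below 0.185 m and y of brass_knob in the frame of bench_rack above 0 m and y of canister in the frame of bench_rack between -0.059 and -0.015 m) or (y of any of cup_blue_bottle, cup_red_cap_bottle, cup_green_bottle in the frame of cup_canister above 0.111 m and y of each of cup_blue_bottle, cup_red_cap_bottle, cup_green_bottle in the frame of cup_canister below 0.185 m and y of brass_knob in the frame of bench_rack below 0 m and y of canister in the frame of bench_rack between 0.015 and 0.059 m) or (y of any of cup_blue_bottle, cup_red_cap_bottle, cup_green_bottle in the frame of cup_canister above 0.185 m and y of brass_knob in the frame of bench_rack above 0 m and y of canister in the frame of bench_rack between -0.133 and -0.089 m) or (y of any of cup_blue_bottle, cup_red_cap_bottle, cup_green_bottle in the frame of cup_canister above 0.185 m and y of brass_knob in the frame of bench_rack below 0 m and y of canister in the frame of bench_rack between 0.089 and 0.133 m)) and x of canister in the frame of bench_rack between -0.022 and 0.022 m); the robot touches nothing.
It fails at once if a container is tipped over (more than 0.8 rad from upright) (angle between any of blue_bottle, red_cap_bottle, green_bottle, canister's own z axis and vertical above 0.8 rad).
It also fails if it takes over 104 s, if anything falls off the work surface, if the arm or the gripper's body presses on something with over 40 N, if the wrist force passes 120 N, or if a joint passes its speed limit or range.

ROBOT

A 7-joint arm with a two-finger parallel gripper is mounted at the origin on the work surface; the furniture and walls round the work are solid. World frame = base frame: x ahead of the robot, y to its left, z up, the work surface at z = 0. Lengths are in m, angles in degrees, forces in N, time in s.
With the tool pointing down it reaches from about 0.4 to 0.85 m from the base axis. Payload 4.5 kg.
Tool frame: the origin (TCP) lies between the finger pads; the fingertips stand arm.tip_reach ahead of it and the grasp point (between the pads) lies 6 mm ahead of it (arm.tip_reach is the distance from the TCP to the fingertips, in m); z points along the fingers, y is the direction in which the jaws open and shut (so a half turn about z gives the same grasp; the last joint's range is limited). The gripper opens to 85 mm and grips with 20 to 120 N. Pads are 22 mm wide; open, the fingers measure 114 mm over their backs; the gripper's body (76 mm by 85 mm) begins 54 mm behind the grasp point. The pads swing forward as they close: fully open they stand 13 mm farther back than shut.
Start: joints at [68.915, 39.483, -11.15, 89.685, 9.013, 51.709, -12.324], TCP at [0.244, -0.575, 0.256] pointing down, gripper open.
Joint ranges: [-172.22, 172.22], [-26.19, 119.32], [-84.43, 86.54], [7.71, 146.69], [-57.33, 237.33], [2.42, 119.75], [-152.13, 152.13]. Speed limits (degrees/s): [147.25, 147.25, 180, 180, 180, 180, 180].

INTERFACE

Orientations are given as a 3x3 rotation matrix whose columns are the frame's x, y, z axes.
In Python, from cell import readout, eyes, job, arm gives the robot as it stands.
- The arm moves only by the tool carry_out, never from a script. Its argument "increments" is a list of rows, each a list of 7 numbers: the finger opening in cm, from 0 to 8.54, then the shift along the tool's x, y, z in cm, then the turn, a rotation vector about the tool's x, y, z in rad. In form: [[claw, tx, ty, tz, rx, ry, rz], ...]. A call has 1 to 10 rows; each row is the pose to reach, as a shift and turn from the pose commanded when the call began, along the tool's axes at that moment; what a row does not reach only later rows make up. A row lasts 1/12 s, in which the tool goes at most 41.7 mm and 7.16 degrees, less where a joint would pass 70% of its speed; a pose out of reach is approached as far as the arm can. A call with a gripper value outside its range is refused whole. The fingers move at their own pace and stop on an object; the grip force is fixed at half the most. Time passes only in rows, so rows that repeat a pose let the fingers close. It gives the time, the measured TCP pose, the force and the opening at its end, in the units of the state.
- readout.get_obs(): the state, without advancing time (a new reading comes with each control period).
- eyes.grab_frame(name): name is "side" or "top"; returns a dict with "pixels" (384x512x3 uint8, red, green, blue), "vfov" (degrees; the focal length in pixels is half the picture's height over the tangent of half this angle, whatever the lens; pixels are square), "cx", "cy" (the principal point, pixels), "R" (3x3) and "t" (3): a world point X has camera coordinates R X + t. Camera axes: x right, y down, z forward; pixel columns grow to the right and rows downward; lengths in m; the calibration is good to about 2 mm. A picture is of the moment at which its call begins. There is no depth.
- job.job_done(): hands the job in, once; it reports no verdict.
The state is a dict: "time_s": time; "joints": joint angles; "qvel": joint speeds; "tau": joint torques, N m; "position": TCP position; "ee_rot": TCP orientation; "force": force on the tool from outside, world axes, zero at the start; "wrist_torque": the same for the moment, N m; "grip_width": opening from 0.0 (shut) to 1.0 (fully open).
Only numpy, scipy, OpenCV 4.12 (cv2) and the standard library are available. Lean on these libraries where they do the work, as an engineer would, in place of code of your own. Each camera call takes 0.05 s, during which the arm holds its last target. There are 200 camera calls.

## Working session

There is one attempt and no reset: what is moved stays moved. The work goes in short steps, Python scripts to look and compute and a tool call to move; the robot and the scene stay as the last step left them, time stands still between calls to the robot, and variables do not carry over. Pictures are saved under pics/ and viewed, about 12 in all and at most 16, crops included, and the job is handed in when it is done.

Besides the shell and the picture viewer there is one more tool, called after "Emit:" by a JSON object that holds its "fn" and its "kwargs". carry_out: Moves the arm, as the interface text tells. Its arguments: {"type":"object","properties":{"increments":{"type":"array"}},"required":["increments"]}

```bash
mkdir -p pics; ls; python3 - <<'E'
from cell import readout, eyes, job, arm
import cv2
o=readout.get_obs()
for k in o: print(k,o[k])
print(arm.tip_reach)
for n in("side","top"):
    f=eyes.grab_frame(n); print(n,f["vfov"],f["cx"],f["cy"],f["R"],f["t"],[k for k in f])
    cv2.imwrite(f"pics/{n}0.png",cv2.resize(f["pixels"][:,:,::-1],(768,576),interpolation=cv2.INTER_CUBIC))
E
```

```text
pics
time_s 0.0
joints [ 68.91636469  39.53376097 -11.1431247   89.74663122   9.01136304
  51.71090863 -12.32323518]
qvel [ 0.00167719 -0.08069059  0.08824268 -0.04975305  0.00743586 -0.00496407
  0.05191804]
tau [-4.76242494e-04 -5.39610064e+01 -1.26626126e+00 -1.58543783e+01
  9.23403888e-03  9.44174331e-03  2.26715308e-06]
position [ 0.24410829 -0.57467521  0.25546879]
ee_rot [[ 9.20339207e-01  3.91120149e-01 -8.79549554e-04]
 [ 3.91121111e-01 -9.20337649e-01  1.69948215e-03]
 [-1.44780858e-04 -1.90811045e-03 -9.99998169e-01]]
force [-0.42280446 -1.31731926  0.05613292]
wrist_torque [-0.00645554 -0.02565442 -0.01269211]
grip_width 1.0015550653489598
0.025
side 48.84499368491578 254.9184327852234 195.257330999675 [[ 0.36527461  0.93084681  0.00993325]
 [ 0.50956589 -0.19100657 -0.83896311]
 [-0.77904882  0.31151357 -0.54409764]] [-0.21176055 -0.16795604  1.34441578] ['pixels', 'vfov', 'cx', 'cy', 'R', 't']
top 42.188075364866215 260.1467117552686 197.28023244935753 [[ 0.00510234 -0.99992838  0.01082565]
 [-0.99874684 -0.00563471 -0.04972932]
 [ 0.04978676 -0.01055835 -0.99870406]] [0.03300617 0.44935034 1.15575652] ['pixels', 'vfov', 'cx', 'cy', 'R', 't']
```

View pics/side0.png

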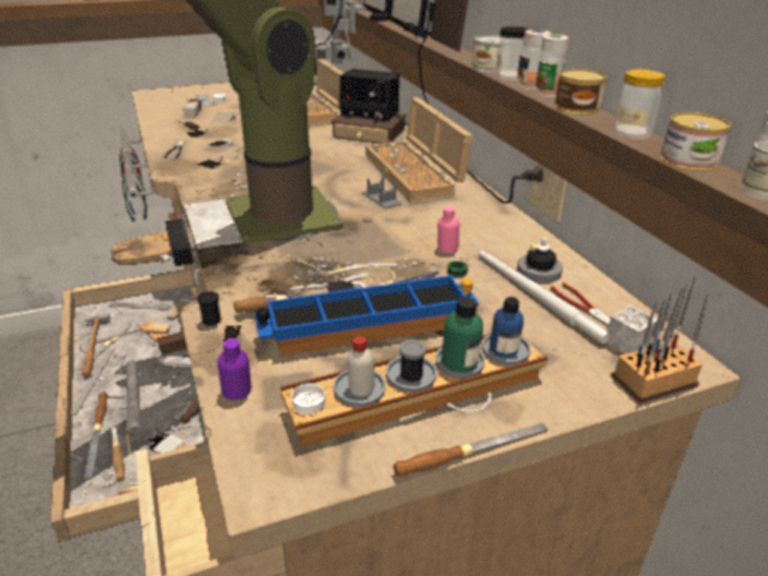

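View pics/top0.png

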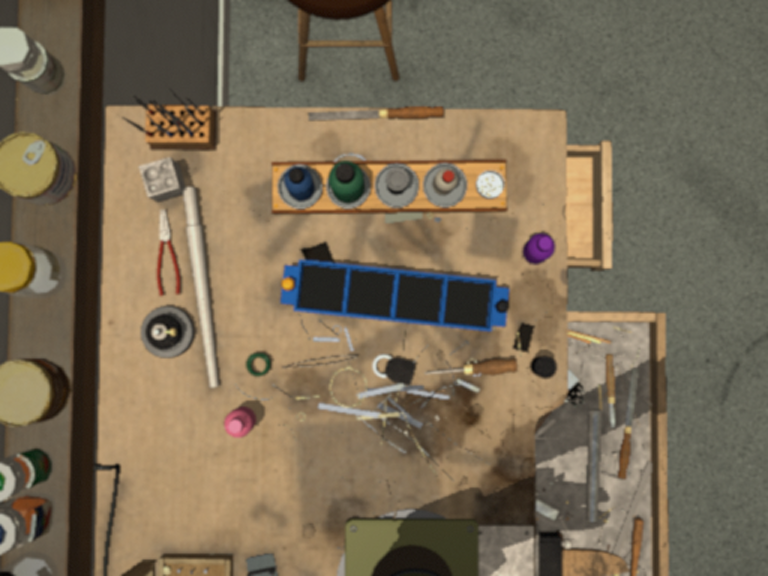

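```bash
cat > h.py <<'E'
import numpy as np,cv2
from cell import readout, eyes, job, arm
def ray(f,u,v):
    F=192/np.tan(np.radians(f["vfov"]/2)); R=np.array(f["R"]);t=np.array(f["t"])
    return -R.T@t, R.T@np.array([(u-f["cx"])/F,(v-f["cy"])/F,1])
def at(f,u,v,z):
    c,d=ray(f,u,v); return c+d*(z-c[2])/d[2]
def proj(f,X):
    F=192/np.tan(np.radians(f["vfov"]/2)); p=np.array(f["R"])@np.array(X)+f["t"]
    return p[0]/p[2]*F+f["cx"],p[1]/p[2]*F+f["cy"]
def crop(f,name,u0,v0,w,h,s):
    cv2.imwrite(name,cv2.resize(f["pixels"][v0:v0+h,u0:u0+w,::-1],None,fx=s,fy=s,interpolation=cv2.INTER_CUBIC))
E
python3 - <<'E'
from h import *
f=eyes.grab_frame("top"); crop(f,"pics/t1.png",178,100,168,125,4.76)
f=eyes.grab_frame("side"); crop(f,"pics/s1.png",165,180,205,115,3.9)
E
```

```text
(no output)
```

View pics/t1.png

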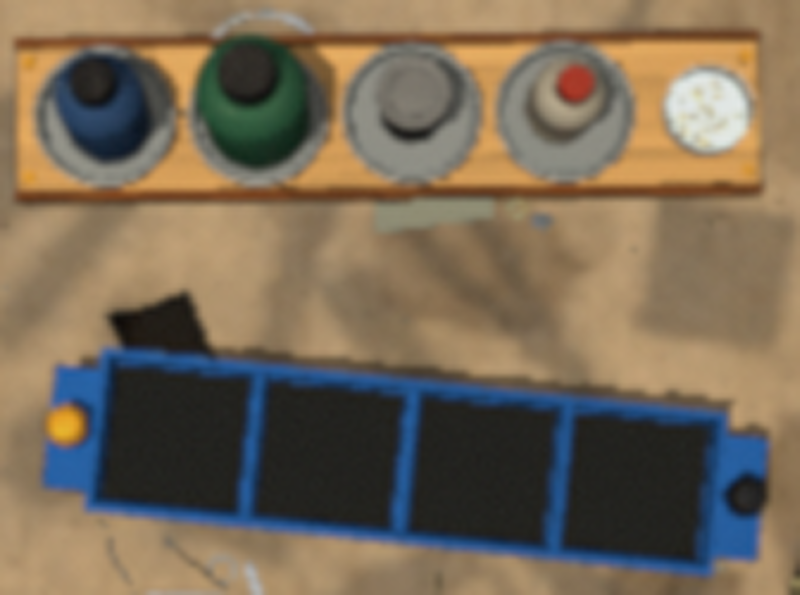

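View pics/s1.png

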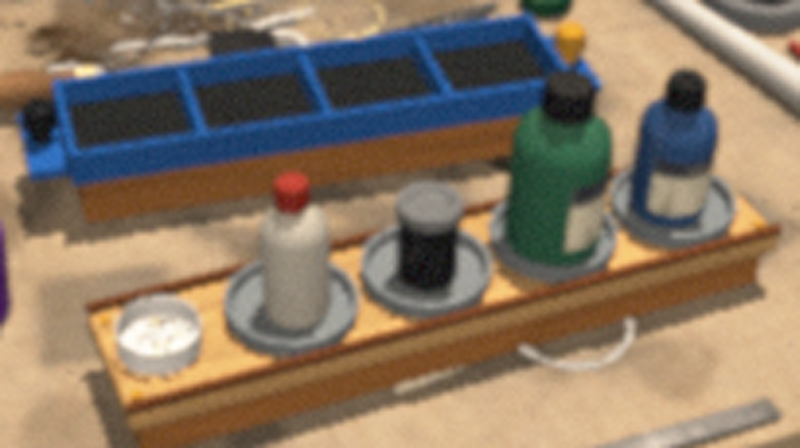

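```bash
cat > m.py <<'E'
from h import *
T=eyes.grab_frame("top");S=eyes.grab_frame("side")
tp=lambda a,b:(178+a/4.76,100+b/4.76); sp=lambda a,b:(165+a/3.9,180+b/3.9)
for n,a,b,z in [("blue",(92,80),(687,79),.124),("green",(247,75),(571,83),.139),("can",(415,92),(430,196),.086),("red",(576,83),(293,182),.117),("brass",(67,425),(571,28),.064),("black",(748,494),(39,105),.064)]:
    X=at(T,*tp(*a),z);Y=at(S,*sp(*b),z); print(n,X.round(4),Y.round(4))
for c in [(107,350),(728,408),(712,573),(89,508)]: print("corner",at(T,*tp(*c),.053).round(4))
for c in [(107,115),(260,115),(413,112),(566,112)]: print("cup",at(T,*tp(*c),.046).round(4))
E
python3 m.py
```

```text
blue [0.6145 0.1714 0.124 ] [0.6172 0.17   0.124 ]
green [0.614  0.1013 0.139 ] [0.619  0.1005 0.139 ]
can [0.618 0.026 0.086] [0.6158 0.0276 0.086 ]
red [ 0.6162 -0.0461  0.117 ] [ 0.6192 -0.0462  0.117 ]
brass [0.4636 0.1883 0.064 ] [0.4676 0.1874 0.064 ]
black [ 0.4329 -0.1321  0.064 ] [ 0.4355 -0.1327  0.064 ]
corner [0.5001 0.1711 0.053 ]
corner [ 0.4742 -0.1244  0.053 ]
corner [ 0.3957 -0.1167  0.053 ]
corner [0.425  0.1788 0.053 ]
cup [0.6141 0.1731 0.046 ]
cup [0.6147 0.0997 0.046 ]
cup [0.6166 0.0261 0.046 ]
cup [ 0.6172 -0.0476  0.046 ]
```

```bash
cat > go.py <<'E'
import sys
from h import *
from scipy.spatial.transform import Rotation as Q
np.set_printoptions(suppress=True)
y=np.array([.9954,-.0955,0]);y/=np.linalg.norm(y);z=np.array([0,0,-1.]);Rt=np.c_[np.cross(y,z),y,z]
o=readout.get_obs();R=np.array(o["ee_rot"]);p=np.array(o["position"])
print("t",o["time_s"],"p",p.round(4),"F",np.round(o["force"],1),"grip",round(o["grip_width"]*85,1),"q",np.round(o["joints"],0))
print("rot",Q.from_matrix(R.T@Rt).as_rotvec().round(4))
a=list(map(float,sys.argv[1:]))
for i in range(0,len(a),3): print("cm",(R.T@(np.array(a[i:i+3])-p)*100).round(2))
E
python3 go.py .618 -.046 .20; python3 -c "
from cell import arm;print([k for k in dir(arm) if k[0]!='_'])"
```

```text
t 0.3 p [ 0.2443 -0.5751  0.256 ] F [-0.4 -0.4  0.3] grip 84.7 q [ 69.  40. -11.  90.   9.  52. -12.]
rot [-0.0005 -0.0003 -1.0733]
cm [ 55.08 -34.08   5.62]
['Unreachable', 'tip_reach']
```

Emit:
{"fn": "carry_out", "kwargs": {"increments": [[8.5,3.4,-2.1,0,0,0,-0.067],[8.5,6.9,-4.3,0,0,0,-0.134],[8.5,10.3,-6.4,0,0,0,-0.2],[8.5,13.8,-8.5,0,0,0,-0.27],[8.5,17.2,-10.7,0,0,0,-0.335],[8.5,20.6,-12.8,0,0,0,-0.4],[8.5,24,-14.9,0,0,0,-0.47],[8.5,27.5,-17,0,0,0,-0.537],[8.5,27.5,-17,0,0,0,-0.6],[8.5,27.5,-17,0,0,0,-0.6]]}}

```text
time_s: 1.13
position: [0.4333, -0.3081, 0.2566]
ee_rot: [[0.531, 0.847, 0.002], [0.847, -0.531, 0.001], [0.002, 0.001, -1.0]]
force: [0.3, -0.7, -0.1]
grip_width: 0.997
```

```bash
python3 go.py .618 -.046 .20
```

```text
t 1.1333 p [ 0.4333 -0.3081  0.2566] F [ 0.3 -0.7 -0.1] grip 84.7 q [ 43.  33. -20. 106.  15.  44. -17.]
rot [ 0.0011 -0.0015 -0.4647]
cm [32.01  1.71  5.72]
```

Emit:
{"fn": "carry_out", "kwargs": {"increments": [[8.5,4,0.2,0.8,0,0,-0.07],[8.5,8,0.4,1.6,0,0,-0.14],[8.5,12,0.6,2.4,0,0,-0.21],[8.5,16,0.8,3.2,0,0,-0.28],[8.5,20,1.0,4.0,0,0,-0.35],[8.5,24,1.3,4.8,0,0,-0.42],[8.5,28,1.5,5.3,0,0,-0.465],[8.5,32,1.7,5.7,0.001,-0.0015,-0.465],[8.5,32,1.7,5.7,0.001,-0.0015,-0.465],[8.5,32,1.7,5.7,0.001,-0.0015,-0.465]]}}

```text
time_s: 1.97
position: [0.6186, -0.0488, 0.1987]
ee_rot: [[0.102, 0.995, -0.001], [0.995, -0.102, -0.0], [-0.0, -0.001, -1.0]]
force: [-0.6, -0.3, 0.6]
grip_width: 0.996
```

```bash
python3 go.py .618 -.046 .083; python3 - <<'E'
from h import *
f=eyes.grab_frame("side"); crop(f,"pics/s2.png",165,120,205,150,3.9)
E
```

```text
t 1.9667 p [ 0.6186 -0.0488  0.1987] F [-0.6 -0.3  0.6] grip 84.7 q [ 13.  44. -23.  93.  22.  47. -25.]
rot [-0.0013  0.0002 -0.0067]
cm [ 0.27 -0.07 11.57]
```

View pics/s2.png

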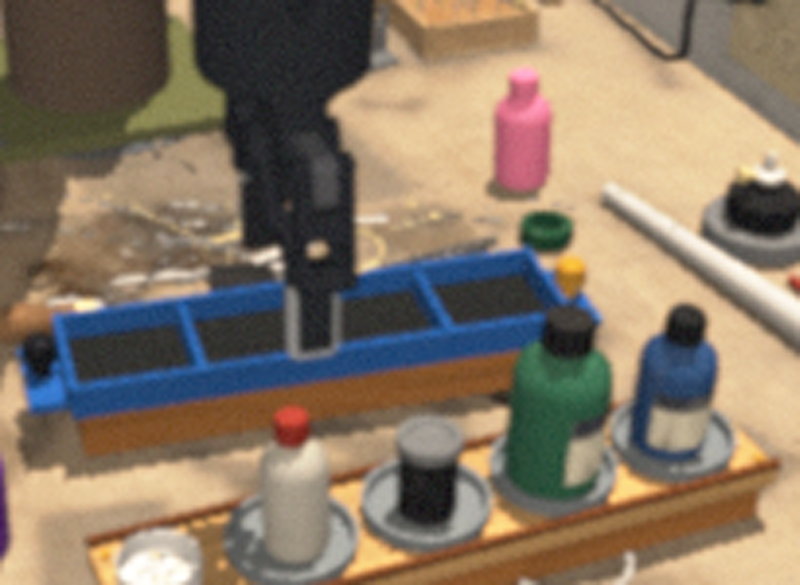

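Emit:
{"fn": "carry_out", "kwargs": {"increments": [[8.5,0.3,-0.1,2.5,0,0,0],[8.5,0.3,-0.1,5.5,0,0,0],[8.5,0.3,-0.1,8.5,0,0,0],[8.5,0.3,-0.1,10.5,0,0,0],[8.5,0.3,-0.1,11.5,0,0,0],[8.5,0.3,-0.1,11.5,0,0,0],[6,0.3,-0.1,11.5,0,0,0],[5,0.3,-0.1,11.5,0,0,0],[4,0.3,-0.1,11.5,0,0,0],[3.6,0.3,-0.1,11.5,0,0,0]]}}

```text
time_s: 2.85
position: [0.6178, -0.048, 0.0857]
ee_rot: [[0.104, 0.995, 0.001], [0.995, -0.104, -0.001], [-0.001, 0.001, -1.0]]
force: [-0.4, -0.8, 1.1]
grip_width: 0.451
```

Emit:
{"fn": "carry_out", "kwargs": {"increments": [[3.2,0,0,0,0,0,0],[2.5,0,0,0,0,0,0],[2.5,0,0,0,0,0,0],[2.5,0,0,0,0,0,0],[2.5,0,0,0,0,0,0],[2.5,0,0,0,0,0,0]]}}

```text
time_s: 3.35
position: [0.6176, -0.0479, 0.0858]
ee_rot: [[0.104, 0.995, 0.001], [0.995, -0.104, -0.002], [-0.002, 0.001, -1.0]]
force: [-2.5, -0.0, 6.7]
grip_width: 0.373
```

```bash
python3 go.py .618 -.046 .083 .4384 -.083 .15  .4384 -.083 .082; python3 - <<'E'
from h import *
f=eyes.grab_frame("side"); crop(f,"pics/s3.png",165,120,205,150,3.9)
E
```

```text
t 3.35 p [ 0.6176 -0.0479  0.0858] F [-2.5 -0.   6.7] grip 31.7 q [ 10.  53. -18.  97.  27.  34. -30.]
rot [ 0.0007  0.0015 -0.0085]
cm [0.2  0.02 0.28]
cm [ -5.36 -17.46  -6.42]
cm [ -5.35 -17.46   0.38]
```

View pics/s3.png

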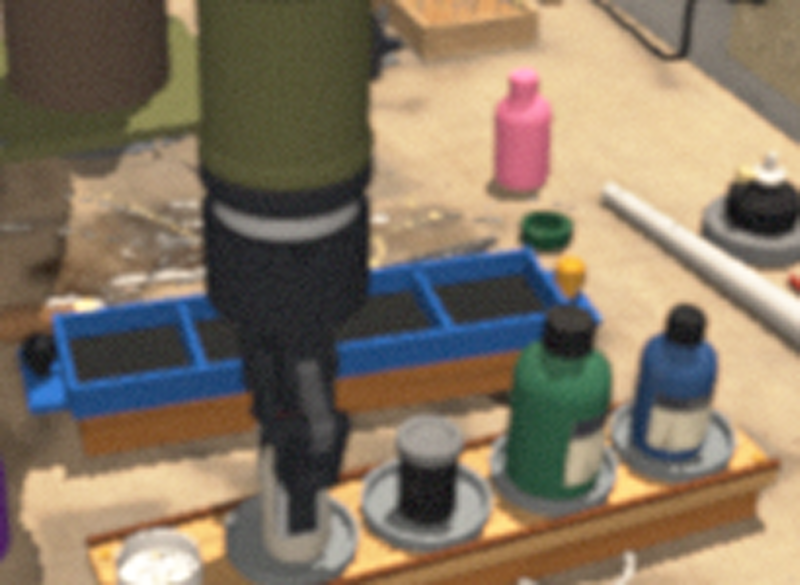

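Emit:
{"fn": "carry_out", "kwargs": {"increments": [[2.5,0,0,-1.5,0,0,0],[2.5,0,0,-4,0,0,0],[2.5,-0.3,-1,-6.5,0,0,0],[2.5,-1,-3.5,-7.5,0,0,0],[2.5,-2,-6.5,-7.5,0,0,-0.008],[2.5,-3,-9.5,-7.5,0,0,-0.008],[2.5,-4,-12.5,-7.5,0,0,-0.008],[2.5,-4.8,-15.5,-7.5,0,0,-0.008],[2.5,-5.3,-17.2,-7.5,0,0,-0.008],[2.5,-5.3,-17.5,-7.5,0,0,-0.008]]}}

```text
time_s: 4.23
position: [0.4326, -0.0837, 0.16]
ee_rot: [[0.097, 0.995, -0.007], [0.995, -0.097, -0.003], [-0.004, -0.007, -1.0]]
force: [0.4, -0.3, -0.5]
grip_width: 0.376
```

```bash
python3 go.py .4384 -.083 .085; python3 - <<'E'
from h import *
f=eyes.grab_frame("side"); crop(f,"pics/s4.png",125,120,205,150,3.9)
E
```

```text
t 4.2333 p [ 0.4326 -0.0837  0.16  ] F [ 0.4 -0.3 -0.5] grip 32.0 q [ 16.  37. -17. 125.  30.  22. -32.]
rot [-0.0066  0.0038 -0.0017]
cm [0.16 0.61 7.49]
```

View pics/s4.png

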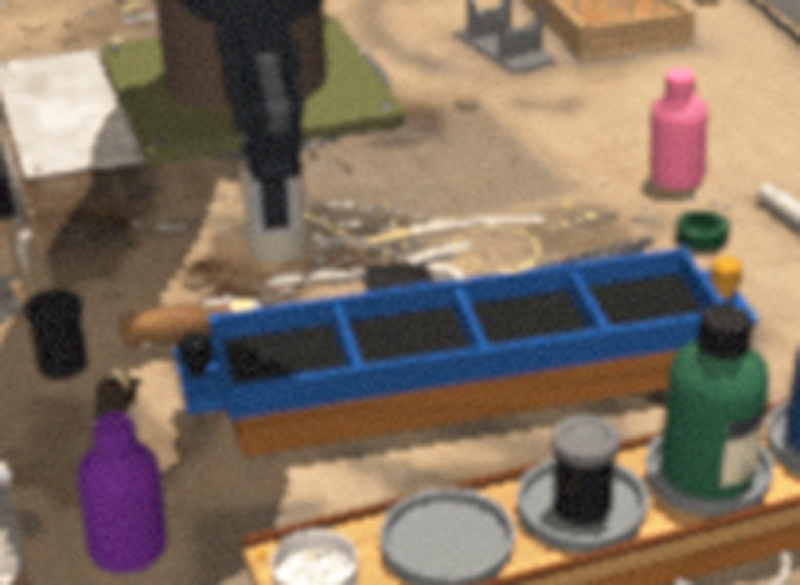

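Emit:
{"fn": "carry_out", "kwargs": {"increments": [[2.5,0,0,0,0,0,0],[2.5,0,0,2,0,0,0],[2.5,0,0,4,0,0,0],[2.5,0,0,5,0,0,0],[2.5,0,0,5,0,0,0],[2.5,0,0,5,0,0,0]]}}

```text
time_s: 4.78
position: [0.439, -0.0818, 0.1093]
ee_rot: [[0.095, 0.995, -0.0], [0.995, -0.095, -0.001], [-0.001, -0.0, -1.0]]
force: [0.1, -0.3, -0.1]
grip_width: 0.374
```

```bash
python3 go.py .4384 -.083 .085
```

```text
t 4.7833 p [ 0.439  -0.0818  0.1093] F [ 0.1 -0.3 -0.1] grip 31.8 q [ 11.  43. -10. 127.  34.  13. -35.]
rot [-0.0002  0.0009  0.0007]
cm [-0.13 -0.05  2.43]
```

Emit:
{"fn": "carry_out", "kwargs": {"increments": [[2.5,-0.1,0,1.2,0,0,0],[2.5,-0.1,0,2.0,0,0,0],[2.5,-0.1,0,2.4,0,0,0],[2.5,-0.1,0,2.4,0,0,0],[2.5,-0.1,0,2.4,0,0,0]]}}

```text
time_s: 5.2
position: [0.438, -0.0833, 0.086]
ee_rot: [[0.096, 0.995, -0.0], [0.995, -0.096, -0.001], [-0.001, -0.0, -1.0]]
force: [1.3, -0.3, -1.2]
grip_width: 0.37
```

Emit:
{"fn": "carry_out", "kwargs": {"increments": [[4.5,0,0,0,0,0,0],[5.5,0,0,0,0,0,0],[6.5,0,0,0,0,0,0],[6.5,0,0,0,0,0,0],[6.5,0,0,-2,0,0,0],[6.5,0,0,-5,0,0,0],[6.5,0,0,-8,0,0,0],[8.5,0,0,-11,0,0,0],[8.5,0,0,-11.5,0,0,0],[8.5,0,0,-11.5,0,0,0]]}}

```text
time_s: 6.03
position: [0.4386, -0.0836, 0.2024]
ee_rot: [[0.097, 0.995, 0.003], [0.995, -0.097, -0.002], [-0.001, 0.003, -1.0]]
force: [1.3, -0.3, 0.0]
grip_width: 1.0
```

```bash
python3 go.py .617 .0265 .20; python3 - <<'E'
from h import *
f=eyes.grab_frame("side"); crop(f,"pics/s5.png",125,120,205,150,3.9)
E
```

```text
t 6.0333 p [ 0.4386 -0.0836  0.2024] F [ 1.3 -0.3  0. ] grip 85.0 q [ 20.  33. -23. 123.  27.  29. -29.]
rot [ 0.0034  0.0013 -0.0013]
cm [12.68 16.69  0.28]
```

View pics/s5.png

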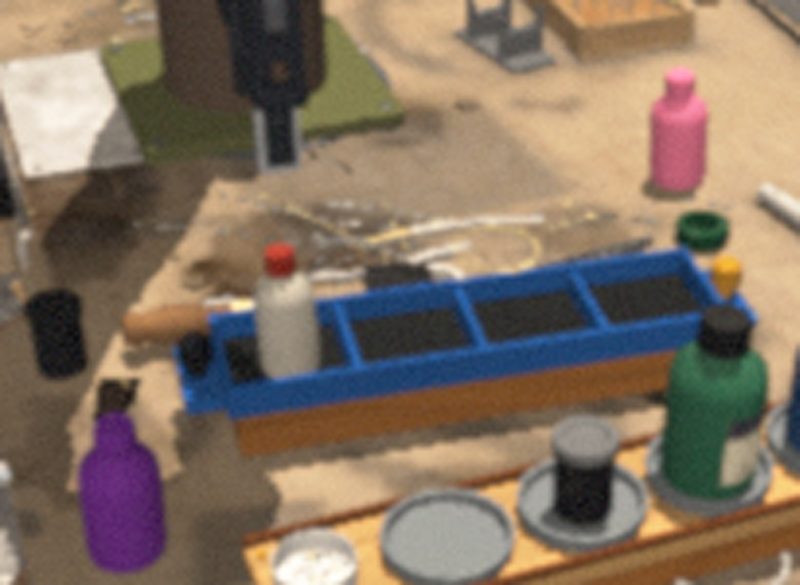

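Emit:
{"fn": "carry_out", "kwargs": {"increments": [[8.5,2,2.6,0,0,0,0],[8.5,4,5.3,0,0,0,0],[8.5,6,8,0,0,0,0],[8.5,8,10.6,0,0,0,0],[8.5,10,13.2,0.2,0,0,0],[8.5,12,15.8,0.3,0,0,0],[8.5,12.7,16.7,0.3,0,0,0],[8.5,12.7,16.7,0.3,0,0,0],[8.5,12.7,16.7,0.3,0,0,0],[8.5,12.7,16.7,0.3,0,0,0]]}}

```text
time_s: 6.92
position: [0.6141, 0.0259, 0.1956]
ee_rot: [[0.096, 0.995, -0.005], [0.995, -0.096, -0.003], [-0.004, -0.005, -1.0]]
force: [-0.1, 0.2, 0.5]
grip_width: 0.993
```

```bash
python3 go.py .617 .0265 .086
```

```text
t 6.9167 p [0.6141 0.0259 0.1956] F [-0.1  0.2  0.5] grip 84.4 q [  6.  44. -23.  94.  23.  47. -33.]
rot [-0.0049  0.0036 -0.0006]
cm [ 0.12  0.34 10.96]
```

Emit:
{"fn": "carry_out", "kwargs": {"increments": [[8.5,0.1,0.1,3,0,0,0],[8.5,0.1,0.1,6,0,0,0],[8.5,0.1,0.1,9,0,0,0],[8.5,0.1,0.1,10.7,0,0,0],[8.5,0.1,0.1,11.3,0,0,0],[8.5,0.1,0.1,11.3,0,0,0],[8.5,0.1,0.1,11.3,0,0,0]]}}

```text
time_s: 7.5
position: [0.6168, 0.0274, 0.0848]
ee_rot: [[0.096, 0.995, -0.001], [0.995, -0.096, -0.001], [-0.002, -0.001, -1.0]]
force: [-0.0, 0.7, 0.1]
grip_width: 1.001
```

Emit:
{"fn": "carry_out", "kwargs": {"increments": [[6,0,0,0,0,0,0],[5,0,0,0,0,0,0],[4,0,0,0,0,0,0],[3.6,0,0,0,0,0,0],[3.2,0,0,0,0,0,0],[2.5,0,0,0,0,0,0],[2.5,0,0,0,0,0,0],[2.5,0,0,0,0,0,0],[2.5,0,0,0,0,0,0]]}}

```text
time_s: 8.25
position: [0.6173, 0.0279, 0.0852]
ee_rot: [[0.096, 0.995, -0.0], [0.995, -0.096, -0.001], [-0.001, 0.0, -1.0]]
force: [-1.4, 0.3, 5.0]
grip_width: 0.377
```

```bash
python3 go.py .617 .0265 .086 .4455 -.0093 .16; python3 - <<'E'
from h import *
f=eyes.grab_frame("side"); crop(f,"pics/s6.png",165,150,205,150,3.9)
E
```

```text
t 8.25 p [0.6173 0.0279 0.0852] F [-1.4  0.3  5. ] grip 32.0 q [  4.  53. -19.  97.  28.  34. -37.]
rot [ 0.      0.0012 -0.0004]
cm [-0.15 -0.01 -0.08]
cm [ -5.36 -16.74  -7.47]
```

View pics/s6.png

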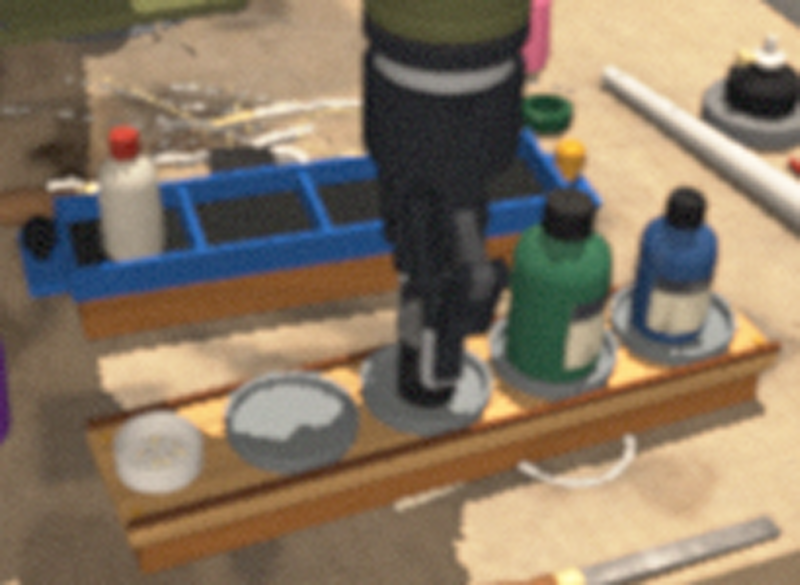

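Emit:
{"fn": "carry_out", "kwargs": {"increments": [[2.5,0,0,-1.5,0,0,0],[2.5,0,0,-4,0,0,0],[2.5,-0.3,-1,-6.5,0,0,0],[2.5,-1,-3.5,-7.5,0,0,0],[2.5,-2,-6.5,-7.5,0,0,0],[2.5,-3,-9.5,-7.5,0,0,0],[2.5,-4,-12.5,-7.5,0,0,0],[2.5,-4.8,-15,-7.5,0,0,0],[2.5,-5.3,-16.4,-7.5,0,0,0],[2.5,-5.4,-16.8,-7.5,0,0,0]]}}

```text
time_s: 9.13
position: [0.441, -0.0109, 0.1597]
ee_rot: [[0.096, 0.995, -0.005], [0.995, -0.096, -0.003], [-0.003, -0.005, -1.0]]
force: [-0.7, -0.8, 0.6]
grip_width: 0.372
```

Emit:
{"fn": "carry_out", "kwargs": {"increments": [[2.5,0,0,0,0,0,0],[2.5,0,0,2,0,0,0],[2.5,0,0,4,0,0,0],[2.5,0,0,5,0,0,0],[2.5,0,0,5,0,0,0],[2.5,0,0,5,0,0,0]]}}

```text
time_s: 9.63
position: [0.4458, -0.0091, 0.1091]
ee_rot: [[0.095, 0.995, -0.001], [0.995, -0.095, -0.001], [-0.001, -0.0, -1.0]]
force: [0.3, -0.0, -0.6]
grip_width: 0.371
```

```bash
python3 go.py .4455 -.0093 .0845; python3 - <<'E'
from h import *
f=eyes.grab_frame("side"); crop(f,"pics/s7.png",145,120,205,150,3.9)
E
```

```text
t 9.6333 p [ 0.4458 -0.0091  0.1091] F [ 0.3 -0.  -0.6] grip 31.6 q [  2.  43. -10. 127.  34.  13. -45.]
rot [-0.0005  0.0008  0.0004]
cm [-0.03 -0.03  2.46]
```

View pics/s7.png

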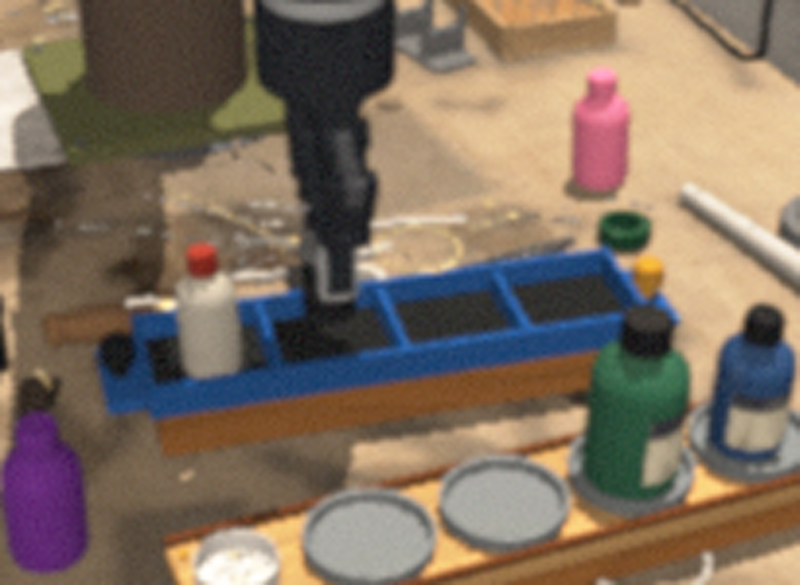

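Emit:
{"fn": "carry_out", "kwargs": {"increments": [[2.5,0,0,1.2,0,0,0],[2.5,0,0,2.0,0,0,0],[2.5,0,0,2.4,0,0,0],[2.5,0,0,2.4,0,0,0],[2.5,0,0,2.4,0,0,0]]}}

```text
time_s: 10.1
position: [0.4449, -0.0096, 0.0859]
ee_rot: [[0.096, 0.995, -0.0], [0.995, -0.096, -0.001], [-0.001, -0.0, -1.0]]
force: [-0.1, 0.4, -1.0]
grip_width: 0.375
```

Emit:
{"fn": "carry_out", "kwargs": {"increments": [[4.5,0,0,0,0,0,0],[5.5,0,0,0,0,0,0],[6.5,0,0,0,0,0,0],[6.5,0,0,0,0,0,0],[6.5,0,0,-2,0,0,0],[6.5,0,0,-5,0,0,0],[6.5,0,0,-8,0,0,0],[8.5,0,0,-11,0,0,0],[8.5,0,0,-12.5,0,0,0],[8.5,0,0,-12.5,0,0,0]]}}

```text
time_s: 10.93
position: [0.4463, -0.0095, 0.2135]
ee_rot: [[0.097, 0.995, 0.005], [0.995, -0.097, -0.001], [-0.0, 0.005, -1.0]]
force: [0.4, 0.5, 0.2]
grip_width: 0.995
```

```bash
python3 go.py .616 .1007 .21
```

```text
t 10.9333 p [ 0.4463 -0.0095  0.2135] F [0.4 0.5 0.2] grip 84.6 q [ 11.  32. -24. 122.  26.  31. -38.]
rot [ 0.0052  0.0002 -0.0011]
cm [12.61 15.83  0.44]
```

Emit:
{"fn": "carry_out", "kwargs": {"increments": [[8.5,2,2.6,0,0,0,0],[8.5,4,5.2,0,0,0,0],[8.5,6,7.6,0,0,0,0],[8.5,8,10.2,0,0,0,0],[8.5,10,12.7,0.2,0,0,0],[8.5,12,15.1,0.3,0,0,0],[8.5,12.6,15.8,0.3,0,0,0],[8.5,12.6,15.8,0.3,0,0,0],[8.5,12.6,15.8,0.3,0,0,0],[8.5,12.6,15.8,0.3,0,0,0]]}}

```text
time_s: 11.77
position: [0.6124, 0.0993, 0.2062]
ee_rot: [[0.096, 0.995, -0.004], [0.995, -0.096, -0.003], [-0.004, -0.004, -1.0]]
force: [-0.0, -0.7, 0.5]
grip_width: 0.997
```

```bash
python3 go.py .616 .1007 .092; python3 - <<'E'
from h import *
f=eyes.grab_frame("side"); crop(f,"pics/s8.png",165,120,205,150,3.9)
E
```

```text
t 11.7667 p [0.6124 0.0993 0.2062] F [-0.  -0.7  0.5] grip 84.8 q [ -0.  44. -24.  93.  23.  49. -39.]
rot [-0.0037  0.0035 -0.0008]
cm [ 0.21  0.38 11.42]
```

View pics/s8.png

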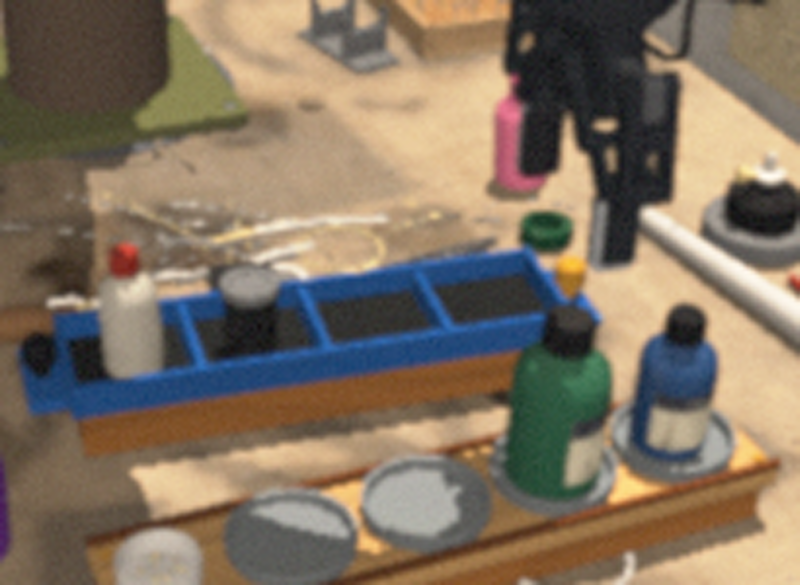

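Emit:
{"fn": "carry_out", "kwargs": {"increments": [[8.5,0.1,0.1,2.5,0,0,0],[8.5,0.1,0.1,5,0,0,0],[8.5,0.1,0.1,7.5,0,0,0],[8.5,0.1,0.1,9.5,0,0,0],[8.5,0.1,0.1,11.1,0,0,0],[8.5,0.1,0.1,11.1,0,0,0],[8.5,0.1,0.1,11.1,0,0,0]]}}

```text
time_s: 12.4
position: [0.6139, 0.1004, 0.0959]
ee_rot: [[0.096, 0.995, -0.003], [0.995, -0.096, -0.002], [-0.003, -0.003, -1.0]]
force: [-0.4, -0.0, 0.5]
grip_width: 0.998
```

Emit:
{"fn": "carry_out", "kwargs": {"increments": [[7,0,0,0,0,0,0],[6,0,0,0,0,0,0],[5.5,0,0,0,0,0,0],[5,0,0,0,0,0,0],[4.5,0,0,0,0,0,0],[4,0,0,0,0,0,0],[4,0,0,0,0,0,0],[4,0,0,0,0,0,0]]}}

```text
time_s: 13.07
position: [0.6154, 0.1015, 0.0979]
ee_rot: [[0.096, 0.995, 0.0], [0.995, -0.096, -0.001], [-0.001, 0.001, -1.0]]
force: [-1.4, -0.8, 8.4]
grip_width: 0.579
```

```bash
python3 go.py .616 .101 .097 .4525 .0643 .18
```

```text
t 13.0667 p [0.6154 0.1015 0.0979] F [-1.4 -0.8  8.4] grip 49.2 q [ -3.  52. -20.  96.  28.  37. -44.]
rot [ 0.0006  0.0011 -0.0004]
cm [-0.05  0.06  0.09]
cm [ -5.28 -15.85  -8.22]
```

Emit:
{"fn": "carry_out", "kwargs": {"increments": [[4,0,0,-1.5,0,0,0],[4,0,0,-4,0,0,0],[4,-0.3,-1,-6.5,0,0,0],[4,-1,-3.5,-7.5,0,0,0],[4,-2,-6,-7.5,0,0,0],[4,-3,-9,-7.5,0,0,0],[4,-4,-12,-7.5,0,0,0],[4,-4.8,-14.3,-7.5,0,0,0],[4,-5.2,-15.5,-7.5,0,0,0],[4,-5.3,-15.8,-7.5,0,0,0]]}}

```text
time_s: 13.9
position: [0.4498, 0.0628, 0.1719]
ee_rot: [[0.095, 0.995, -0.004], [0.995, -0.095, -0.003], [-0.003, -0.003, -1.0]]
force: [0.4, -0.4, -0.4]
grip_width: 0.58
```

Emit:
{"fn": "carry_out", "kwargs": {"increments": [[4,0,0,0,0,0,0],[4,0,0,2,0,0,0],[4,0,0,4,0,0,0],[4,0,0,5,0,0,0],[4,0,0,5,0,0,0],[4,0,0,5,0,0,0]]}}

```text
time_s: 14.4
position: [0.4538, 0.0645, 0.1211]
ee_rot: [[0.096, 0.995, -0.001], [0.995, -0.096, -0.001], [-0.001, -0.001, -1.0]]
force: [-0.4, 0.3, -1.1]
grip_width: 0.579
```

```bash
python3 go.py .4525 .0643 .0968; python3 - <<'E'
from h import *
f=eyes.grab_frame("side"); crop(f,"pics/s9.png",165,120,205,150,3.9)
E
```

```text
t 14.4 p [0.4538 0.0645 0.1211] F [-0.4  0.3 -1.1] grip 49.2 q [ -5.  42. -14. 124.  33.  17. -53.]
rot [-0.0005  0.0008 -0.0001]
cm [-0.03 -0.13  2.43]
```

View pics/s9.png

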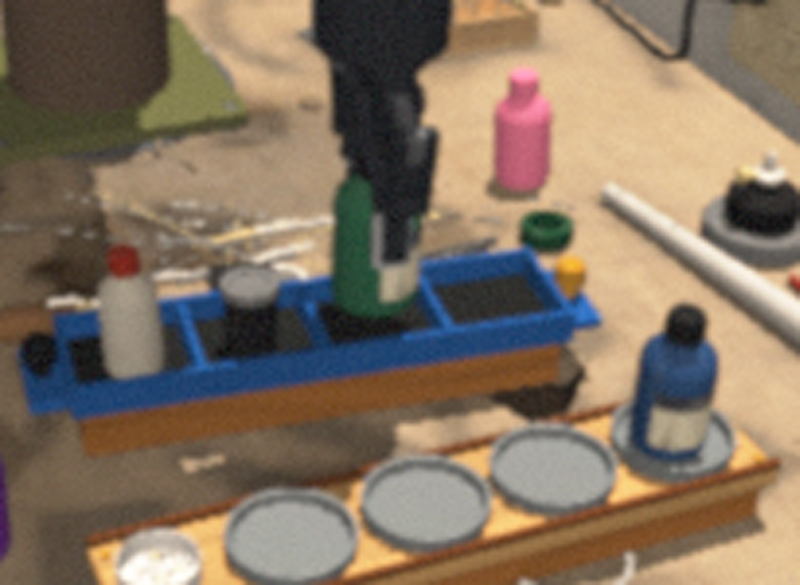

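Emit:
{"fn": "carry_out", "kwargs": {"increments": [[4,0,-0.1,1.2,0,0,0],[4,0,-0.1,2.0,0,0,0],[4,0,-0.1,2.4,0,0,0],[4,0,-0.1,2.4,0,0,0],[4,0,-0.1,2.4,0,0,0]]}}

```text
time_s: 14.87
position: [0.4517, 0.064, 0.0975]
ee_rot: [[0.096, 0.995, -0.001], [0.995, -0.096, -0.001], [-0.001, -0.001, -1.0]]
force: [0.5, 0.6, -1.0]
grip_width: 0.578
```

Emit:
{"fn": "carry_out", "kwargs": {"increments": [[6,0,0,0,0,0,0],[7,0,0,0,0,0,0],[7.5,0,0,0,0,0,0],[7.5,0,0,0,0,0,0],[8,0,0,-2,0,0,0],[8,0,0,-5,0,0,0],[8,0,0,-8,0,0,0],[8.5,0,0,-11,0,0,0],[8.5,0,0,-11.5,0,0,0],[8.5,0,0,-11.5,0,0,0]]}}

```text
time_s: 15.7
position: [0.4529, 0.0642, 0.2143]
ee_rot: [[0.097, 0.995, 0.003], [0.995, -0.097, -0.0], [0.0, 0.003, -1.0]]
force: [-0.1, -0.9, -1.0]
grip_width: 0.996
```

```bash
python3 go.py .616 .171 .21
```

```text
t 15.7 p [0.4529 0.0642 0.2143] F [-0.1 -0.9 -1. ] grip 84.7 q [  2.  33. -25. 120.  25.  32. -46.]
rot [ 0.0033 -0.0002 -0.0012]
cm [12.21 15.2   0.48]
```

Emit:
{"fn": "carry_out", "kwargs": {"increments": [[8.5,2,2.5,0,0,0,0],[8.5,4,5,0,0,0,0],[8.5,6,7.5,0,0,0,0],[8.5,8,10,0,0,0,0],[8.5,10,12.4,0.2,0,0,0],[8.5,11.7,14.6,0.3,0,0,0],[8.5,12.2,15.2,0.3,0,0,0],[8.5,12.2,15.2,0.3,0,0,0],[8.5,12.2,15.2,0.3,0,0,0],[8.5,12.2,15.2,0.3,0,0,0]]}}

```text
time_s: 16.53
position: [0.6131, 0.1695, 0.208]
ee_rot: [[0.096, 0.995, -0.004], [0.995, -0.096, -0.003], [-0.004, -0.004, -1.0]]
force: [0.5, -0.5, -0.3]
grip_width: 0.995
```

```bash
python3 go.py .616 .171 .0855
```

```text
t 16.5333 p [0.6131 0.1695 0.208 ] F [ 0.5 -0.5 -0.3] grip 84.6 q [ -6.  45. -25.  90.  23.  51. -45.]
rot [-0.0038  0.0038 -0.0005]
cm [ 0.22  0.32 12.25]
```

Emit:
{"fn": "carry_out", "kwargs": {"increments": [[8.5,0.1,0.1,2.5,0,0,0],[8.5,0.1,0.1,5,0,0,0],[8.5,0.1,0.1,7.5,0,0,0],[8.5,0.1,0.1,10,0,0,0],[8.5,0.1,0.1,11.8,0,0,0],[8.5,0.1,0.1,12.4,0,0,0],[8.5,0.1,0.1,12.4,0,0,0],[8.5,0.1,0.1,12.4,0,0,0]]}}

```text
time_s: 17.2
position: [0.6155, 0.1713, 0.0858]
ee_rot: [[0.096, 0.995, -0.001], [0.995, -0.096, -0.001], [-0.001, -0.001, -1.0]]
force: [-0.2, -0.2, 0.6]
grip_width: 0.996
```

Emit:
{"fn": "carry_out", "kwargs": {"increments": [[6,0,0,0,0,0,0],[5,0,0,0,0,0,0],[4.5,0,0,0,0,0,0],[4,0,0,0,0,0,0],[3.3,0,0,0,0,0,0],[3,0,0,0,0,0,0],[3,0,0,0,0,0,0],[3,0,0,0,0,0,0]]}}

```text
time_s: 17.87
position: [0.6157, 0.1719, 0.0863]
ee_rot: [[0.096, 0.995, -0.001], [0.995, -0.096, -0.001], [-0.001, -0.0, -1.0]]
force: [-1.7, -0.9, 6.4]
grip_width: 0.467
```

```bash
python3 go.py .616 .171 .0855 .4596 .138 .16
```

```text
t 17.8667 p [0.6157 0.1719 0.0863] F [-1.7 -0.9  6.4] grip 39.7 q [ -9.  54. -21.  93.  28.  38. -49.]
rot [-0.0004  0.001  -0.0003]
cm [-0.09  0.03  0.08]
cm [ -4.88 -15.22  -7.36]
```

Emit:
{"fn": "carry_out", "kwargs": {"increments": [[3,0,0,-1.5,0,0,0],[3,0,0,-4,0,0,0],[3,-0.3,-1,-6.5,0,0,0],[3,-1,-3.5,-7.5,0,0,0],[3,-2,-6,-7.5,0,0,0],[3,-2.9,-9,-7.5,0,0,0],[3,-3.8,-12,-7.5,0,0,0],[3,-4.5,-14,-7.5,0,0,0],[3,-4.8,-15,-7.5,0,0,0],[3,-4.9,-15.2,-7.5,0,0,0]]}}

```text
time_s: 18.7
position: [0.4572, 0.1369, 0.1607]
ee_rot: [[0.094, 0.996, -0.003], [0.996, -0.094, -0.003], [-0.003, -0.003, -1.0]]
force: [0.3, 0.0, -1.0]
grip_width: 0.465
```

Emit:
{"fn": "carry_out", "kwargs": {"increments": [[3,0,0,0,0,0,0],[3,0,0,2,0,0,0],[3,0,0,4,0,0,0],[3,0,0,5,0,0,0],[3,0,0,5,0,0,0],[3,0,0,5,0,0,0]]}}

```text
time_s: 19.2
position: [0.4607, 0.138, 0.11]
ee_rot: [[0.096, 0.995, -0.001], [0.995, -0.096, -0.001], [-0.001, -0.001, -1.0]]
force: [0.3, 0.5, -1.1]
grip_width: 0.467
```

```bash
python3 go.py .4596 .138 .085; python3 - <<'E'
from h import *
f=eyes.grab_frame("side"); crop(f,"pics/s10.png",165,120,205,150,3.9)
E
```

```text
t 19.2 p [0.4607 0.138  0.11  ] F [ 0.3  0.5 -1.1] grip 39.7 q [-13.  44. -14. 121.  33.  19. -60.]
rot [-0.0008  0.0009 -0.0005]
cm [-0.01 -0.11  2.5 ]
```

View pics/s10.png

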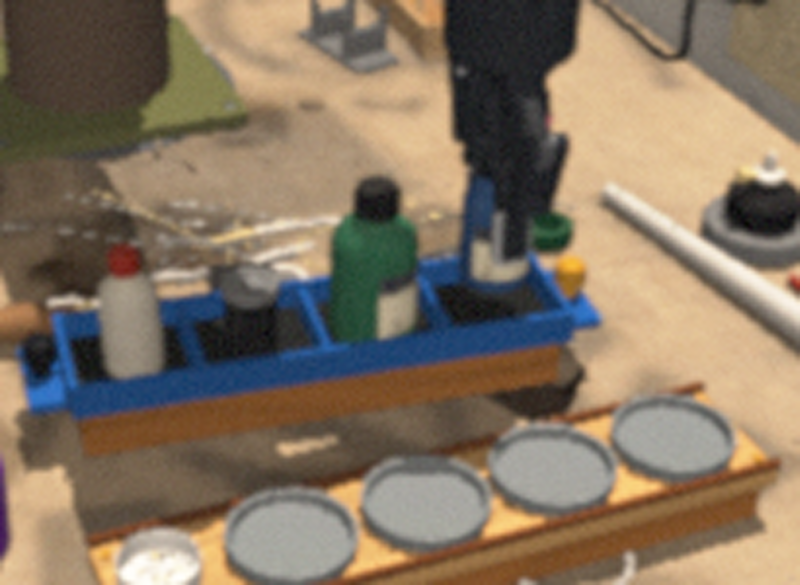

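Green stands upright in bay 3 from the left of the picture. The blue bottle is held over its bay, next to the brass knob. I'll lower and release it, then back the arm out of the top view.

Emit:
{"fn": "carry_out", "kwargs": {"increments": [[3,0,-0.1,1.2,0,0,0],[3,0,-0.1,2.0,0,0,0],[3,0,-0.1,2.5,0,0,0],[3,0,-0.1,2.5,0,0,0],[3,0,-0.1,2.5,0,0,0]]}}

```text
time_s: 19.67
position: [0.4587, 0.1377, 0.0854]
ee_rot: [[0.096, 0.995, -0.001], [0.995, -0.096, -0.001], [-0.001, -0.001, -1.0]]
force: [0.3, -0.3, -0.3]
grip_width: 0.469
```

Emit:
{"fn": "carry_out", "kwargs": {"increments": [[5,0,0,0,0,0,0],[6,0,0,0,0,0,0],[7,0,0,0,0,0,0],[7,0,0,0,0,0,0],[7,0,0,-2,0,0,0],[7,0,0,-5,0,0,0],[7,0,0,-8,0,0,0],[7,0,0,-11.5,0,0,0],[7,0,0,-15,0,0,0],[7,0,0,-17,0,0,0]]}}

```text
time_s: 20.5
position: [0.4596, 0.1383, 0.2588]
ee_rot: [[0.096, 0.995, 0.003], [0.995, -0.096, 0.001], [0.001, 0.003, -1.0]]
force: [-0.0, -0.4, 0.0]
grip_width: 0.824
```

Emit:
{"fn": "carry_out", "kwargs": {"increments": [[7,2,2,0,0,0,0],[7,5,4,0,0,0,0],[7,8,6,0,0,0,0],[7,11,8,0,0,0,0],[7,14,10,0,0,0,0],[7,16,12,0,0,0,0],[7,16,13,0,0,0,0],[7,16,13,0,0,0,0],[7,16,13,0,0,0,0]]}}

```text
time_s: 21.25
position: [0.6032, 0.2838, 0.2543]
ee_rot: [[0.097, 0.995, -0.003], [0.995, -0.097, -0.002], [-0.003, -0.002, -1.0]]
force: [-0.9, -0.3, -0.4]
grip_width: 0.82
```

```bash
python3 go.py; python3 - <<'E'
from h import *
f=eyes.grab_frame("side"); crop(f,"pics/s11.png",165,120,205,150,3.9)
f=eyes.grab_frame("top"); crop(f,"pics/t11.png",178,100,168,125,4.76)
E
```

```text
t 21.25 p [0.6032 0.2838 0.2543] F [-0.9 -0.3 -0.4] grip 69.7 q [-16.  45. -26.  81.  21.  59. -52.]
rot [-0.0023  0.0027 -0.0011]
```

View pics/s11.png

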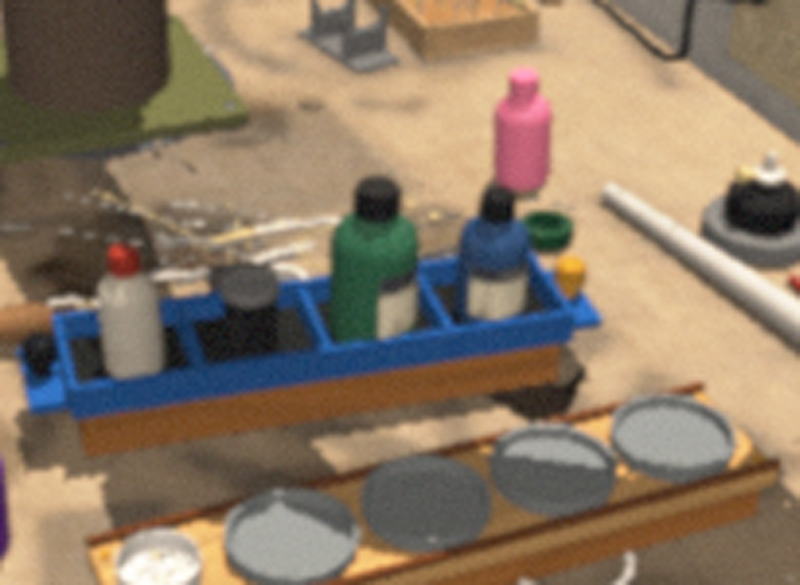

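View pics/t11.png

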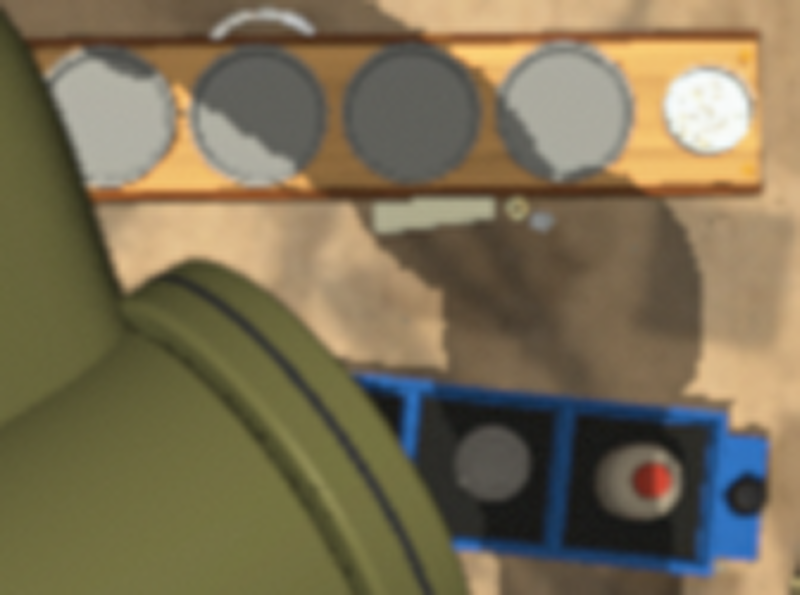

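```bash
python3 - <<'E'
from h import *
S=eyes.grab_frame("side");T=eyes.grab_frame("top")
c=np.array([.449,.0275]);y=np.array([.0955,.9954]);x=np.array([.9954,-.0955])
for n,b,h in [("blue",(498,194),.085),("green",(378,185),.1),("can",(246,278),.047),("red",(124,250),.078)]:
    d=at(S,165+b[0]/3.9,120+b[1]/3.9,.037+h)[:2]-c; print(n,"x %.4f y %.4f"%(d@x,d@y))
for n,b,h in [("can",(493,463),.047),("red",(652,481),.078)]:
    d=at(T,178+b[0]/4.76,100+b[1]/4.76,.037+h)[:2]-c; print("top",n,"x %.4f y %.4f"%(d@x,d@y))
print(readout.get_obs()["time_s"],np.abs(readout.get_obs()["qvel"]).max())
job.job_done()
E
```

```text
blue x 0.0084 y 0.1082
green x 0.0059 y 0.0360
can x 0.0005 y -0.0405
red x 0.0025 y -0.1094
top can x 0.0005 y -0.0385
top red x -0.0020 y -0.1089
21.45 0.5374566707297128
the job is handed in; nothing more can be done
```

I moved all four containers upright into the blue rack and handed the job in at 21.5 s, well under the 104 s limit. On the board the order from left to right was blue, green, canister, red-capped. The brass knob is at the left end of the rack, so the row keeps the same order: blue next to brass, then green, then the canister, then red next to the black knob.

**Position checks:** In the last side picture all four stand upright. Their tops measured 0.5–8.4 mm from the bay centres across the rack and 1–3.5 mm along it, against the 22 mm allowed. The top camera agreed to within about 5 mm for the canister and red bottle.

**Not fully checked:** In the last top picture the arm hid the blue and green bottles, so those two were confirmed only from the side camera. I used only those two final pictures and did not measure tilt or rest directly. The gripper was open and clear of everything when I handed the job in.

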